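Fill the socket caddy, draw out its telescopic handle and lift it

ROBOT

A 6-joint arm with a two-finger parallel gripper is mounted at the origin on a cart in front of the work surface, level with it; the furniture and walls round the work are solid. World frame = base frame: x ahead of the robot, y to its left, z up, the work surface at z = 0. Lengths are in mm, angles in rad, forces in N, time in s.
With the tool pointing down it reaches from about 300 to 775 mm from the base axis. Payload 14.6 kg.
Tool frame: the origin (TCP) lies where the fingers leave the gripper's body, on its centre line; the fingertips stand 97 mm ahead of it and the grasp point (between the pads) lies ahead of it (grip_depth is the z of the grasp point in the tool frame, in mm); z points along the fingers, y is the line along which they close (so a half turn about z gives the same grasp; the last joint's range is limited). The gripper opens to 94 mm and grips with 3 to 60 N. Pads are 16 mm wide; open, the fingers measure 119 mm over their backs; the gripper's body (75 mm by 177 mm) begins 78 mm behind the grasp point.
Start: joints at [1.069, 0.3, 1.521, -0, 1.321, -0.067], TCP at [231.672, 498.817, 302.646] pointing down, gripper open.
Joint ranges: [-3.03, 3.03], [-0.79, 2.21], [0.23, 2.52], [-1.04, 4.18], [0, 3.07], [-2.55, 2.55]. Speed limits (rad/s): [2.22, 2.22, 2.57, 3.14, 3.14, 3.14].

INTERFACE

Orientations are given as [roll, pitch, yaw] about the fixed x, y, z axes, in that order (R = Rz(yaw) Ry(pitch) Rx(roll)).
In Python, from cell import read_state, camera, sign_off, regions_of, spot_point, grip_depth gives the robot as it stands. The module is installed in compiled form; this text tells all that it offers.
- The arm moves only by the tool send_rows, never from a script. Its argument "series" is a list of rows, each a list of 3 entries, a list of its own where there are three numbers: the shift along the world's x, y, z in mm, then the turn about the world's z in degrees, then the closure, from -1 (fully open) to 1 (shut), so that 0 is half open. A call has 1 to 12 rows; each row shifts and turns the commanded pose from where the row before left it; what a row does not reach is not made up. A row lasts 1/10 s, in which the tool goes at most 50 mm and 8.59 degrees, less where a joint would pass 70% of its speed; a pose out of reach is approached as far as the arm can. A call is refused whole if a number of a shift passes 50 or a number of a turn 8.59, either way. A call with a gripper value outside its range is refused whole. The fingers move at their own pace and stop on an object; "squeeze" is the grip in N (left out, the last holds). Time passes only in rows, so rows that do not move let the fingers close. It gives the time, the measured TCP pose, the force, the opening and the grip force at its end, in the units of the state.
- read_state(): the state, without advancing time (a new reading comes with each control period).
- camera(name): name is "side" or "top"; returns a dict with "color" (400x640x3 uint8, blue, green, red), "fx", "fy", "cx", "cy" (pixels), "dist" ([k1, k2, p1, p2, k3] as OpenCV has them; the pictures are not rectified), "camera_from_world" (4x4, takes a point from world to camera coordinates). Camera axes: x right, y down, z forward; pixel columns grow to the right and rows downward; lengths in mm; the calibration is good to about 2 mm. A picture is of the moment at which its call begins. There is no depth.
- sign_off(): hands the job in; it is judged then, once.
Trained networks look in a picture, given as the dict that the camera call returned (one of the last four; its "shot" number tells which), for a name from the list of things; names that differ only in an ending like _2 or _b are one class to them, and where a whole thing is asked for, a point or a joint stands for the part that bears it (a point fixed in the world has none). Each returns a list of dicts, best first, with "confidence" (0 to 1); they miss things now and then, are a little off and sometimes report something else, mostly with a low value. They report only what shows in the picture. A call takes as long as a camera call. They do not tell look-alikes from the thing itself.
- regions_of(thing, picture): "mask" (400x640 bool, what is visible of it).
- spot_point(thing, picture): "point" ([x, y, z] in mm, in the coordinates of the camera as it stood for that picture, good to about 4 mm: a listed point, or the origin of a listed thing).
The state is a dict: "clock": time; "joints": joint angles; "qd": joint speeds; "effort": joint torques, N m; "eef_pos": TCP position; "eef_rot": TCP orientation; "wrist_force": force on the tool from outside, world axes, zero at the start; "moment": the same for the moment, N m; "finger_gap": finger opening in mm; "finger_force": force on a finger pad.
Only numpy, scipy, OpenCV 4.12 (cv2) and the standard library are available. Lean on these libraries where they do the work, as an engineer would, in place of code of your own. Each camera call takes 0.05 s, during which the arm holds its last target. There are 200 camera calls.

TASK

Two sockets are still standing on the bench: put the tall one on the empty post in the caddy's row of tall sockets and the short one on the empty post in the row of short sockets, both sitting fully down like their neighbours. Then press the button on the caddy's centre rib so that the sunk carrying handle pops up, pull the handle past its first stop to the second one, where it locks, and lift the loaded caddy by it about 5 cm straight up off the bench. Finish holding it there, still and level, without putting it down or letting go, and leave the other tools on the bench as they are.

Things in the scene. Friction and masses are not known exactly. Their poses are not given: they have to be found in the camera images.
- caddy: grey socket caddy, a loose tray 206 (x) x 262 (y) mm, rim 34 mm high; origin at the centre of its underside. Along y amid it a rib 34 mm wide, 92 mm high (68 at its +y end), houses the handle. Rows of 3 posts, 68 mm apart along y: x = +68 mm for tall sockets, x = -68 mm for short ones, 2 of each already on. Posts 13 mm thick, 24 mm tall, tapered. Filled 0.8 kg, balanced about the handle
- tall_post_left (a point): foot of the empty post in the tall row (caddy x = +68, y = +68 mm), at deck level 12 mm above the caddy's underside; the post rises 24 mm above it
- short_post_right (a point): foot of the empty post in the short row (caddy x = -68, y = -68 mm), at step level 40 mm above the caddy's underside; the post rises 24 mm above it
- tall_socket: tall steel socket standing upright on the bench, round, 30 mm diameter and 80 mm tall, 0.06 kg; origin at the centre of its underside, z up. Open below: the 20 mm wide, 40 mm deep hole goes over a post and the socket comes to rest on the deck, its top then 92 mm above the caddy's underside
- short_socket: short steel socket standing upright on the bench, round, 30 mm diameter and 52 mm tall, 0.05 kg; origin at the centre of its underside, z up. Open below: the 20 mm wide, 28 mm deep hole goes over a post and the socket comes to rest on the step, its top then 92 mm above the caddy's underside
- button_top (a point): centre of the top face of the round grey push button, 25 mm diameter, on top of the rib near its -y end (caddy y = -94 mm); at rest 8 mm above the rib, 100 mm above the caddy's underside
- button (a joint): how far the button is pressed down, 0 to 0.006 m; about 2 N starts it, 4 N take it fully down, more than about 0.0045 m frees the handle. Between stops it stays sunk by about 0.004 m; it springs back up to 0 when the handle locks in a stop
- handle_grip (a point): centre of the handle's grip bar, a horizontal bar along the caddy's y, 24 mm wide (x), 22 mm high and 100 mm long, carried by two round tubes 36 mm either side of its centre; before the button is pressed 108 mm above the caddy's underside, leaving a 5 mm gap over the rib
- handle (a joint): how far the handle is drawn up out of the rib (m): up to 0.001 home and locked; when the button is pressed a spring lifts it to about 0.014, where it stays; first stop at 0.034, a click ridden over upwards with about 4 N; second stop at 0.068, the end of travel, where it locks. It cannot slide down from a stop unless the button is pressed
- ratchet: ratchet handle lying on the bench, 190 mm, a bystander
- spanner_17: combination spanner lying on the bench, 201 mm, a bystander
- spanner_13: combination spanner lying on the bench, 167 mm, a bystander
- insulating_tape: roll of black tape lying on the bench, 58 mm across, 19 mm high, a bystander
- adjustable_spanner: adjustable spanner lying on the bench, 200 mm, a bystander
Things that resemble listed ones, but are neither listed nor needed, are in the scene too. Leave any green or yellow look-alike of the tall_socket alone.

How it is judged:
By the outcome, as a careful person would: the job done as asked, in the order asked, and still so for the second after the job is handed in, while the arm keeps its last pose, push and grip.
It also fails if it takes over 72 s, if anything falls off the work surface, if the arm or the gripper's body presses on something with over 40 N, if the wrist force passes 120 N, or if a joint passes its speed limit or range.

## Working session

There is one attempt and no reset: what is moved stays moved. The work goes in short steps, Python scripts to look and compute and a tool call to move; the robot and the scene stay as the last step left them, time stands still between calls to the robot, and variables do not carry over. Pictures are saved under pics/ and viewed, at most 10 in all, crops included, and the job is handed in when it is done.

Besides the shell and the picture viewer there is one more tool, called after "Request:" by a JSON object that holds its "op" and its "data". send_rows: Moves the arm, as the interface text tells. Its arguments: {"type":"object","properties":{"series":{"type":"array"},"squeeze":{"type":"number"}},"required":["series"]}

```bash
mkdir -p pics; cat > h.py <<'E'
import numpy as np, cv2
from cell import *
def world(c,p): 
    return (np.linalg.inv(c["camera_from_world"])@np.r_[p,1])[:3]
def pix(c,P):
    M=np.array(c["camera_from_world"]);K=np.array([[c["fx"],0,c["cx"]],[0,c["fy"],c["cy"]],[0,0,1.]])
    return cv2.projectPoints(np.float64(P).reshape(-1,1,3),cv2.Rodrigues(M[:3,:3])[0],M[:3,3],K,np.array(c["dist"],float))[0].reshape(-1,2)
def ray(c,uv):
    M=np.array(c["camera_from_world"]);K=np.array([[c["fx"],0,c["cx"]],[0,c["fy"],c["cy"]],[0,0,1.]])
    n=cv2.undistortPoints(np.float64(uv).reshape(1,1,2),K,np.array(c["dist"],float))[0,0]
    R=M[:3,:3]; return -R.T@M[:3,3], R.T@np.r_[n,1]
def onz(c,uv,z):
    o,d=ray(c,uv); return o+d*(z-o[2])/d[2]
def tri(c1,u1,c2,u2):
    A=[];b=[]
    for c,u in((c1,u1),(c2,u2)):
        o,d=ray(c,u);d=d/np.linalg.norm(d);P=np.eye(3)-np.outer(d,d);A.append(P);b.append(P@o)
    return np.linalg.solve(sum(A),sum(b))
E
python3 - <<'E'
from h import *
np.set_printoptions(precision=1,suppress=True)
print(grip_depth, read_state())
for n in("side","top"):
    c=camera(n); cv2.imwrite(f"pics/{n}0.png",c["color"])
    print(n,world(c,[0,0,0]),np.linalg.inv(c["camera_from_world"])[:3,2],c["fx"])
    for t in("caddy","tall_socket","short_socket","tall_post_left","short_post_right","button_top","handle_grip"):
        for r in spot_point(t,c)[:5]:
            w=world(c,r["point"]);print(t,round(r["confidence"],2),w,pix(c,w)[0])
E
```

```text
78.39999999999999 {'clock': 0.0, 'joints': array([ 1.1,  0.3,  1.5,  0. ,  1.3, -0.1]), 'qd': array([-0., -0.,  0., -0.,  0.,  0.]), 'effort': array([ -0. , -53.2, -35.3,   0.1,   0. ,  -0. ]), 'eef_pos': array([231.6, 498.7, 302.1]), 'eef_rot': array([-3.1, -0. ,  2.7]), 'wrist_force': array([-0.3,  0.1,  0.3]), 'moment': array([ 0.1, -0.1, -0.1]), 'finger_force': 0.0, 'finger_gap': 94.28829013584173}
side [  560.5 -1546.4   771.6] [-0.   0.9 -0.4] 510.7223971269975
caddy 0.72 [538.4 140.4  99.5] [318.2 197.8]
caddy 0.65 [542.3 237.3  -1.3] [319.6 213. ]
tall_socket 0.85 [ 583.  -271.6   -2.5] [331.7 283.4]
tall_socket 0.72 [ 581.  -201.4    1. ] [330.8 270.2]
tall_socket 0.58 [ 500.2 -244.6   -0.7] [303.5 277.9]
short_socket 0.6 [ 603.5 -111.7   -0.7] [337.6 256.6]
tall_post_left 0.86 [612.2 303.    9.5] [337.6 203.9]
short_post_right 0.59 [470.2 174.2  35.6] [299.7 210.5]
button_top 0.45 [536.5 142.2  98.6] [317.7 197.9]
handle_grip 0.69 [ 397.  -262.7   -1.1] [267.8 280.8]
handle_grip 0.52 [544.3 238.  106. ] [320.1 186.5]
top [ 444.8   79.  1239.1] [ 0.1 -0.  -1. ] 364.04828388761376
caddy 0.81 [541.4 244.2   3. ] [258.6 201.7]
tall_socket 0.55 [ 503.8 -241.9    0.6] [401.3 209.3]
tall_socket 0.45 [ 581.4 -197.     1.9] [387.4 187. ]
tall_socket 0.42 [ 590.3 -268.3   -0.7] [407.7 184. ]
short_socket 0.47 [ 605.9 -111.    -2. ] [362.  180.7]
short_socket 0.2 [ 487.7 -383.8   -4.6] [442.1 213. ]
tall_post_left 0.9 [615.4 302.4  13.2] [240.5 180. ]
tall_post_left 0.6 [535.4 146.8 104.8] [285.6 200.4]
short_post_right 0.71 [469.3 174.2  39.4] [278.8 222.3]
button_top 0.44 [533.9 145.7 105.8] [285.9 200.9]
handle_grip 0.68 [545.7 235.7 105.3] [256.8 197.8]
```

```bash
python3 - <<'E'
import cv2
a=cv2.imread("pics/top0.png")[120:280,200:480];b=cv2.imread("pics/side0.png")[170:310,230:400]
cv2.imwrite("pics/a.png",cv2.resize(a,(784,448),interpolation=3));cv2.imwrite("pics/b.png",cv2.resize(b,(680,560),interpolation=3))
E
```

```text
(no output)
```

View pics/a.png

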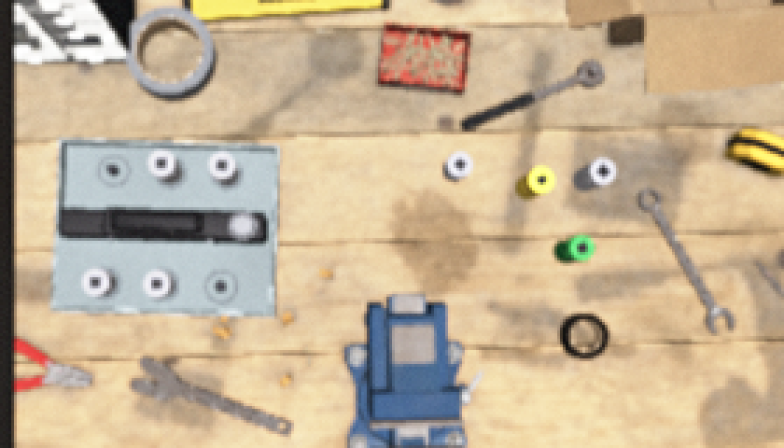

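View pics/b.png

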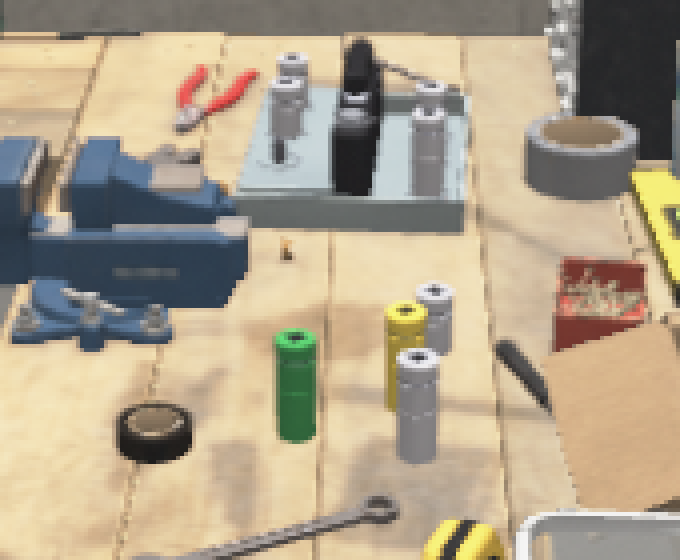

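The top view crop shows the caddy on the left, with empty posts at crop (112,170) for the tall row and (221,287) for the short row, and the vise in the lower middle. Candidates for the tall socket:
- Steel, at crop (602,171), image (415,181).
- Yellow, at crop (540,180).
- Green, at crop (581,248).

The steel one is the target because the coloured ones are look-alikes. The side crop confirms it: the steel socket at (417,356–460) is as tall as the green one, while the steel one at (435,290–355) is clearly shorter, so that is the short socket.

Next I fit the poses from the socket tops in both views.

```bash
python3 - <<'E'
from h import *
from scipy.optimize import least_squares
np.set_printoptions(precision=1,suppress=True)
T=camera("top");S=camera("side")
t=lambda x,y:np.array([200+(x+.5)/2.8-.5,120+(y+.5)/2.8-.5]); s=lambda x,y:np.array([230+(x+.5)/4-.5,170+(y+.5)/4-.5])
obs=[((68,0),t(162,163),s(430,88)),((68,-68),t(222,165),s(429,113)),((-68,68),t(96,283),s(292,60)),((-68,0),t(156,284),s(286,83))]
for o in obs: print("placed top",o[0],tri(T,o[1],S,o[2]))
def P(p,q):
    c,n=np.cos(p[2]),np.sin(p[2]); return [p[0]+c*q[0]-n*q[1],p[1]+n*q[0]+c*q[1],q[2]]
f=lambda p:np.concatenate([np.r_[pix(T,P(p,(*o[0],92)))[0]-o[1],pix(S,P(p,(*o[0],92)))[0]-o[2]] for o in obs])
r=least_squares(f,[542,238,-.06]);p=r.x
print("caddy",p[:2],np.degrees(p[2]),r.fun)
for n,q in dict(tall=(68,68,12),short=(-68,-68,40),button=(0,-94,100),grip=(0,0,108)).items(): print(n,np.array(P(p,q)))
print("tall top",tri(T,t(602,171),S,s(417,356)),"short top",tri(T,t(459,165),S,s(435,290)))
for n in("tall_socket","short_socket","caddy"):
  for c in(T,S):
    for g in regions_of(n,c)[:3]:
      y,x=np.nonzero(g["mask"]);print(n,round(g["confidence"],2),x.mean(),y.mean(),x.min(),x.max(),y.min(),y.max())
E
```

```text
placed top (68, 0) [609.2 235.   87.4]
placed top (68, -68) [606.  167.2  89.1]
placed top (-68, 68) [476.3 310.7  86.4]
placed top (-68, 0) [473.4 243.6  88.1]
caddy [541.2 237.7] -2.977277776882817 [ 0.1  0.3  0.4 -1.1  0.3  0.2  0.1 -0.7  0.2 -0.   0.2 -1.2  0.6  0.2
  0.1 -0.7]
tall [612.6 302.   12. ]
short [469.8 173.3  40. ]
button [536.3 143.8 100. ]
grip [541.2 237.7 108. ]
tall top [ 589.7 -269.4   78. ] short top [ 605.5 -108.6   49.3]
tall_socket 0.83 333.5859649122807 270.7894736842105 329 339 257 285
tall_socket 0.5 329.4938271604938 254.820987654321 326 335 245 272
short_socket 0.38 363.0253164556962 179.36708860759492 358 368 175 184
short_socket 0.7 338.5670103092784 249.09278350515464 335 342 242 257
caddy 0.96 258.9087873095387 201.40200375704447 218 299 170 232
caddy 0.66 272.328227571116 261.72647702407005 247 304 247 275
caddy 0.7 317.9050925925926 207.63564814814814 288 346 180 227
```

Request:
{"op": "send_rows", "data": {"series": [[[20, -50, 0], -8.5, 0], [[20, -50, 0], -8.5, 0], [[30, -50, 0], -8.5, 0], [[30, -50, 0], -8.5, 0], [[30, -50, 0], -8.5, 0], [[30, -50, 0], -8.5, 0], [[30, -50, 0], -8.5, 0], [[30, -50, 0], -8.5, 0], [[30, -50, 0], -2, 0], [[30, -50, 0], 0, 0], [[30, -50, 0], 0, 0], [[30, -50, 0], 0, 0]], "squeeze": 25}}

```text
clock: 2.4
eef_pos: [526.8, -24.9, 302.8]
eef_rot: [3.141, -0.0, 1.485]
wrist_force: [0.5, 1.5, 0.3]
finger_gap: 47.0
finger_force: 0.0
```

Both sockets and the caddy measure as expected: tops at 78, 49 and about 88–92 mm, caddy yaw −3°. I'm going above the tall socket.

Request:
{"op": "send_rows", "data": {"series": [[[9, -30, 0], 1.9, 0], [[9, -30, 0], 0, 0], [[9, -30, 0], 0, 0], [[9, -30, 0], 0, 0], [[9, -30, 0], 0, 0], [[8, -30, 0], 0, 0], [[8, -30, 0], 0, 0], [[0, -30, 0], 0, 0], [[0, -5, -40], 0, 0], [[0, 0, 0], 0, 0], [[0, 0, 0], 0, 0]]}}

```text
clock: 3.5
eef_pos: [587.0, -267.4, 262.9]
eef_rot: [-3.14, -0.001, 1.518]
wrist_force: [0.7, 0.1, 1.4]
finger_gap: 47.0
finger_force: 0.0
```

```bash
python3 - <<'E'
from h import *
np.set_printoptions(precision=1,suppress=True)
print(read_state()["eef_pos"],read_state()["eef_rot"])
for n in("top","side"):
    c=camera(n)
    for t in("tall_socket","short_socket"):
        for r in spot_point(t,c)[:4]: print(n,t,round(r["confidence"],2),world(c,r["point"]))
E
```

```text
[ 587.  -267.4  262.9] [-3.1 -0.   1.5]
top tall_socket 0.61 [ 502.2 -243.1   -0.6]
top tall_socket 0.51 [ 590.4 -265.4    3.2]
top tall_socket 0.51 [ 580.5 -198.4   -1. ]
top short_socket 0.51 [ 603.9 -110.8   -3.4]
side tall_socket 0.61 [ 588.2 -272.5   -0.2]
side tall_socket 0.59 [ 499.  -245.1   -2. ]
side tall_socket 0.56 [ 581.4 -199.    -2.7]
side short_socket 0.47 [ 603.9 -109.5   -3.1]
```

Request:
{"op": "send_rows", "data": {"series": [[[1.5, -2, -30], 0, 0], [[0, 0, -30], 0, 0], [[0, 0, -30], 0, 0], [[0, 0, -25], 0, 0], [[0, 0, -11.5], 0, 0], [[0, 0, 0], 0, 0], [[0, 0, 0], 0, 1], [[0, 0, 0], 0, 1], [[0, 0, 0], 0, 1], [[0, 0, 0], 0, 1], [[0, 0, 0], 0, 1], [[0, 0, 0], 0, 1]]}}

```text
clock: 5.0
eef_pos: [589.0, -270.0, 137.6]
eef_rot: [3.14, 0.001, 1.518]
wrist_force: [-0.1, 0.5, 5.7]
finger_gap: 29.5
finger_force: 25.0
```

Request:
{"op": "send_rows", "data": {"series": [[[0, 0, 30], 0, 1], [[0, 0, 40], 0, 1], [[0, 0, 40], 0, 1], [[0, 0, 30], 0, 1], [[0, 30, 0], 0, 1], [[0, 40, 0], 0, 1], [[0, 40, 0], 0, 1], [[0, 40, 0], 0, 1], [[0, 40, 0], 0, 1], [[0, 40, 0], 0, 1], [[0, 40, 0], 0, 1], [[0, 40, 0], 0, 1]]}}

```text
clock: 6.2
eef_pos: [588.3, 41.8, 276.6]
eef_rot: [3.141, -0.0, 1.518]
wrist_force: [0.7, 0.2, -1.0]
finger_gap: 29.8
finger_force: 25.0
```

Request:
{"op": "send_rows", "data": {"series": [[[0, 40, 0], 0, 1], [[0, 40, 0], 0, 1], [[0, 40, 0], 0, 1], [[4, 40, 0], 0, 1], [[5, 40, 0], 0, 1], [[5, 30, 0], 0, 1], [[5, 20, 0], 0, 1], [[4, 12, 0], 0, 1], [[0, 0, 0], 0, 1], [[0, 0, 0], 0, 1]]}}

```text
clock: 7.2
eef_pos: [611.4, 301.9, 276.1]
eef_rot: [-3.141, 0.0, 1.518]
wrist_force: [0.1, -0.3, -1.1]
finger_gap: 29.5
finger_force: 25.0
```

```bash
cat > look.py <<'E'
from h import *
import sys
np.set_printoptions(precision=1,suppress=True)
s=read_state();print(s["clock"],s["eef_pos"],s["eef_rot"],s["wrist_force"],s["finger_gap"])
z=lambda a:[int(v) for v in a.split(",")]
out=[]
for n,b in zip(("top","side"),sys.argv[2:4]):
    c=camera(n);x0,y0,x1,y1=z(b);out.append(cv2.resize(c["color"][y0:y1,x0:x1],(400,400*(y1-y0)//(x1-x0)),interpolation=3))
    for t in sys.argv[4:]:
        for r in spot_point(t,c)[:4]: print(n,t,round(r["confidence"],2),world(c,r["point"]))
h=max(o.shape[0] for o in out);im=np.zeros((h,800,3),np.uint8)
for i,o in enumerate(out): im[:o.shape[0],400*i:400*i+400]=o
cv2.imwrite("pics/"+sys.argv[1]+".png",im)
E
python3 look.py c 210,150,310,250 270,100,370,230 tall_socket tall_post_left caddy short_post_right
```

```text
7.2 [611.4 301.9 276.1] [-3.1  0.   1.5] [ 0.1 -0.3 -1.1] 29.45436592926559
top tall_socket 0.64 [ 580.7 -198.    -0.3]
top tall_socket 0.46 [ 501.  -241.2   -2. ]
top tall_post_left 0.59 [612.2 301.7  12.7]
top caddy 0.59 [543.6 242.7   2.8]
top short_post_right 0.83 [469.4 175.5  39.1]
side tall_socket 0.77 [ 501.5 -244.8    0.5]
side tall_socket 0.76 [ 581.7 -198.5   -3. ]
side tall_socket 0.65 [606.2 299.7 136.6]
side tall_post_left 0.63 [612.5 303.6   7.4]
side caddy 0.8 [543.1 237.4   0.2]
side short_post_right 0.66 [468.9 174.7  40.8]
```

Request:
{"op": "send_rows", "data": {"series": [[[1, 0.5, -30], 0, 1], [[0, 0, -30], 0, 1], [[0, 0, -20], 0, 1], [[0, 0, 0], 0, 1], [[0, 0, -8], 0, 1], [[0, 0, -8], 0, 1], [[0, 0, -6], 0, 1], [[0, 0, -6], 0, 1], [[0, 0, -6], 0, 1], [[0, 0, 0], 0, 1]]}}

```text
clock: 8.7
eef_pos: [612.3, 302.6, 161.2]
eef_rot: [-3.14, 0.001, 1.518]
wrist_force: [-0.3, 0.2, -0.6]
finger_gap: 29.5
finger_force: 25.0
```

Request:
{"op": "send_rows", "data": {"series": [[[0, 0, -5], 0, 1], [[0, 0, -5], 0, 1], [[0, 0, -1.5], 0, 1], [[0, 0, 0], 0, 1]]}}

```text
clock: 9.1
eef_pos: [612.5, 302.7, 150.3]
eef_rot: [-3.141, 0.0, 1.518]
wrist_force: [-0.2, 0.2, -0.6]
finger_gap: 29.7
finger_force: 25.0
```

Request:
{"op": "send_rows", "data": {"series": [[[0, 0, -1], 0, 1], [[0, 0, -1], 0, 1], [[0, 0, 0], 0, 1]]}}

```text
clock: 9.4
eef_pos: [612.7, 302.8, 149.6]
eef_rot: [3.141, -0.0, 1.518]
wrist_force: [-1.9, -1.4, 5.2]
finger_gap: 29.5
finger_force: 25.0
```

Request:
{"op": "send_rows", "data": {"series": [[[0, 0, 0], 0, 0], [[0, 0, 0], 0, 0], [[0, 0, 0], 0, 0], [[0, 0, 20], 0, 0], [[0, 0, 40], 0, 0], [[0, 0, 40], 0, 0], [[0, -10, 30], 0, 0], [[0, -40, 0], 0, 0], [[0, -40, 0], 0, 0], [[0, -40, 0], 0, 0], [[0, -40, 0], 0, 0], [[0, -40, 0], 0, 0]]}}

```text
clock: 10.6
eef_pos: [612.3, 91.2, 278.7]
eef_rot: [3.142, -0.0, 1.518]
wrist_force: [-0.7, 0.2, 0.2]
finger_gap: 46.7
finger_force: 0.0
```

Request:
{"op": "send_rows", "data": {"series": [[[0, -40, 0], 0, 0], [[0, -40, 0], 0, 0], [[0, -40, 0], 0, 0], [[0, -40, 0], 0, 0], [[-4, -30, 0], 0, 0], [[-4, -13, 0], 0, 0], [[0, 0, 0], 0, 0], [[0, 0, 0], 0, 0]]}}

```text
clock: 11.4
eef_pos: [604.6, -109.3, 278.7]
eef_rot: [3.142, -0.0, 1.519]
wrist_force: [-0.1, 0.5, -0.3]
finger_gap: 47.0
finger_force: 0.0
```

```bash
python3 look.py d 210,150,310,250 270,150,370,270 short_socket tall_socket tall_post_left short_post_right button_top handle_grip
```

```text
11.4 [ 604.6 -109.3  278.7] [ 3.1 -0.   1.5] [-0.1  0.5 -0.3] 47.01115170210999
top short_socket 0.57 [ 397.8 -259.4    0.9]
top tall_socket 0.44 [609.9 305.3  14.1]
top tall_post_left 0.86 [615.5 306.7  12.2]
top short_post_right 0.76 [464.6 173.5  39.1]
top button_top 0.57 [536.4 147.5 104. ]
top handle_grip 0.49 [542.6 237.9 108. ]
side short_socket 0.68 [ 605.7 -108.4   -3.5]
side tall_socket 0.85 [ 503.5 -243.3   -1.2]
side tall_socket 0.57 [ 580.3 -200.6   -2.1]
side tall_post_left 0.75 [612.2 301.7  10.3]
side short_post_right 0.57 [469.3 176.4  40.5]
side button_top 0.45 [536.8 143.   97.7]
side handle_grip 0.65 [541.5 236.4 106.9]
side handle_grip 0.36 [541.5 237.7   0.5]
```

View pics/d.png

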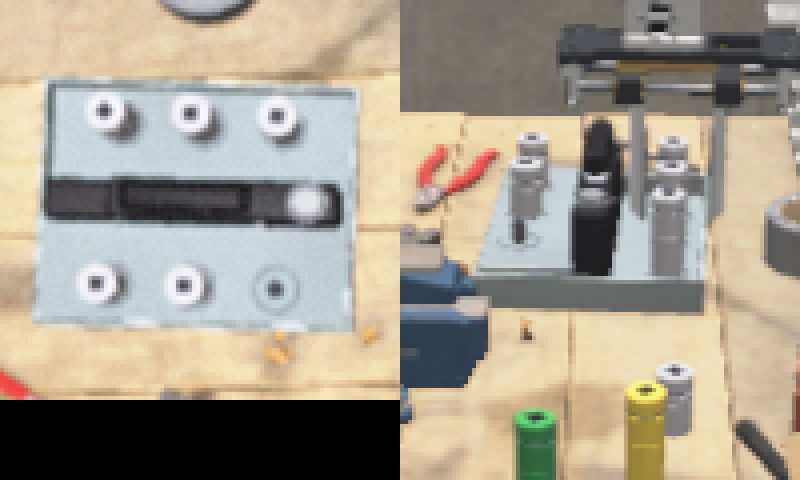

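The left crop shows the tall row full, with tops at (105,112), (190,115) and (277,117) in line and equally seated. Now the short socket.

Request:
{"op": "send_rows", "data": {"series": [[[0.5, 0, -40], 0, 0], [[0, 0, -40], 0, 0], [[0, 0, -35], 0, 0], [[0, 0, -30], 0, 0], [[0, 0, -20], 0, 0], [[0, 0, 0], 0, 0], [[0, 0, 0], 0, 1], [[0, 0, 0], 0, 1], [[0, 0, 0], 0, 1], [[0, 0, 0], 0, 1], [[0, 0, 0], 0, 1], [[0, 0, 0], 0, 1]]}}

```text
clock: 13.3
eef_pos: [605.6, -110.4, 115.1]
eef_rot: [3.139, 0.0, 1.518]
wrist_force: [-1.1, -0.1, 7.4]
finger_gap: 29.5
finger_force: 25.0
```

Request:
{"op": "send_rows", "data": {"series": [[[0, 0, 30], 0, 1], [[0, 0, 40], 0, 1], [[0, 0, 40], 0, 1], [[0, 0, 40], 0, 1], [[-20, 35, 0], 0, 1], [[-20, 40, 0], 0, 1], [[-20, 40, 0], 0, 1], [[-20, 40, 0], 0, 1], [[-20, 40, 0], 0, 1], [[-20, 40, 0], 0, 1], [[-10, 30, 0], 0, 1], [[0, 0, 0], 0, 1]]}}

```text
clock: 14.5
eef_pos: [473.8, 157.5, 264.4]
eef_rot: [3.141, -0.001, 1.522]
wrist_force: [-0.2, 0.0, 0.2]
finger_gap: 29.8
finger_force: 25.0
```

Request:
{"op": "send_rows", "data": {"series": [[[-4.5, 16.5, 0], 0, 1], [[0, 0, -30], 0, 1], [[0, 0, -35], 0, 1], [[0, 0, -10], 0, 1], [[0, 0, 0], 0, 1]]}}

```text
clock: 15.0
eef_pos: [470.5, 170.7, 188.1]
eef_rot: [-3.14, 0.001, 1.518]
wrist_force: [0.3, 0.0, -0.4]
finger_gap: 29.6
finger_force: 25.0
```

```bash
python3 look.py e 210,150,310,250 270,130,370,250 short_post_right caddy
```

```text
15.0 [470.5 170.7 188.1] [-3.1  0.   1.5] [ 0.3  0.  -0.4] 29.61024601396504
top caddy 0.86 [543.5 244.6   1.6]
side short_post_right 0.64 [470.5 175.4  35.6]
side caddy 0.59 [541.4 239.2  -0.1]
```

View pics/e.png

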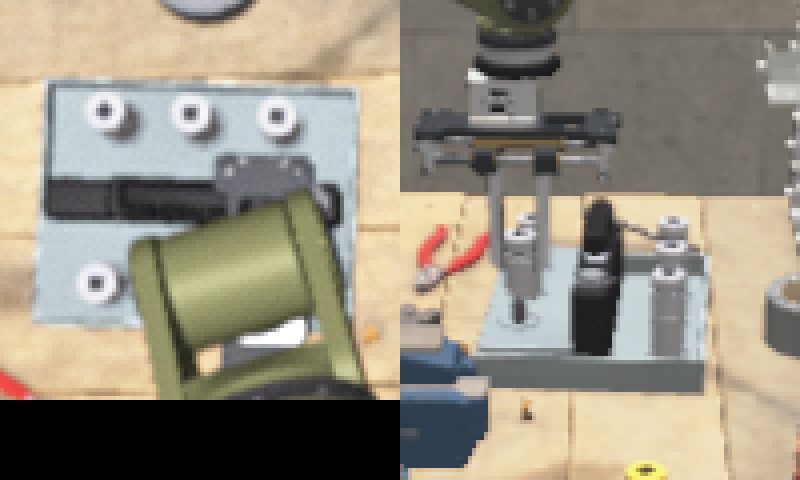

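The side crop shows the held socket at (521,270) right above the post at (518,315). It needs +3 mm in y before going down.

Request:
{"op": "send_rows", "data": {"series": [[[-0.7, 3, 0], 0, 1], [[0, 0, -6], 0, 1], [[0, 0, -6], 0, 1], [[0, 0, -6], 0, 1], [[0, 0, -4], 0, 1], [[0, 0, 0], 0, 1]]}}

```text
clock: 15.9
eef_pos: [469.6, 174.1, 165.9]
eef_rot: [-3.14, 0.0, 1.518]
wrist_force: [-0.1, -0.2, 0.9]
finger_gap: 29.5
finger_force: 25.0
```

Request:
{"op": "send_rows", "data": {"series": [[[0, 0, -4], 0, 1], [[0, 0, -4], 0, 1], [[0, 0, -2], 0, 1], [[0, 0, -1], 0, 1], [[0, 0, 0], 0, 1]]}}

```text
clock: 16.4
eef_pos: [469.9, 174.2, 155.6]
eef_rot: [-3.142, 0.0, 1.518]
wrist_force: [0.0, -0.0, -0.8]
finger_gap: 29.4
finger_force: 25.0
```

Request:
{"op": "send_rows", "data": {"series": [[[0, 0, -1], 0, 1], [[0, 0, -1], 0, 1], [[0, 0, 0], 0, 1]]}}

```text
clock: 16.7
eef_pos: [470.0, 174.3, 155.1]
eef_rot: [3.141, -0.0, 1.518]
wrist_force: [-7.7, -2.4, 18.2]
finger_gap: 29.5
finger_force: 25.0
```

Request:
{"op": "send_rows", "data": {"series": [[[0, 0, 0], 0, 0], [[0, 0, 0], 0, 0], [[0, 0, 0], 0, 0], [[0, 0, 20], 0, 0], [[0, 0, 40], 0, 0], [[0, 0, 30], 0, 0], [[20, -10, 0], 0, 1], [[25, -10, 0], 0, 1], [[21, -10, 0], 0, 1], [[0, 0, 0], 0, 1], [[0, 0, 0], 0, 1], [[0, 0, 0], 0, 1]]}}

```text
clock: 17.9
eef_pos: [535.2, 144.6, 243.5]
eef_rot: [-3.141, -0.0, 1.519]
wrist_force: [-0.5, -0.1, -0.1]
finger_gap: 2.4
finger_force: 0.0
```

```bash
python3 look.py f 210,150,310,250 270,130,370,250 button_top handle_grip short_socket tall_socket
```

```text
17.9 [535.2 144.6 243.5] [-3.1 -0.   1.5] [-0.5 -0.1 -0.1] 2.409442728077217
top handle_grip 0.47 [544.1 239.7 108.1]
top tall_socket 0.55 [611.9 307.2  13.1]
top tall_socket 0.55 [ 501.6 -239.2   -0.9]
top tall_socket 0.4 [ 581.6 -194.9   -0.1]
side button_top 0.59 [535.9 142.8  97.7]
side button_top 0.58 [613.3 302.5   6.7]
side handle_grip 0.65 [541.6 236.  106.4]
side short_socket 0.66 [469.6 173.7  39.5]
side tall_socket 0.75 [ 581.6 -199.4   -0.9]
side tall_socket 0.62 [ 502.5 -243.2    0.2]
```

View pics/f.png

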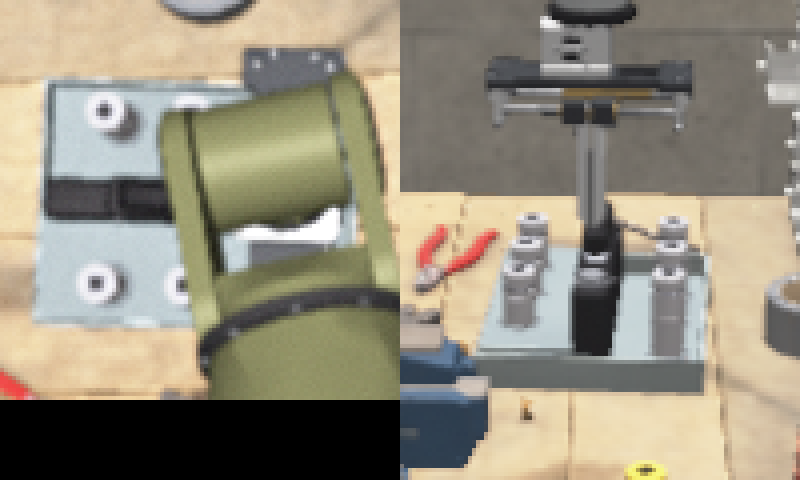

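The side crop shows both rows full: short tops at (532,220), (526,243) and (519,270), level with the tall row's. Now the button.

Request:
{"op": "send_rows", "data": {"series": [[[1, -0.5, -25], 0, 1], [[0, 0, -16], 0, 1], [[0, 0, 0], 0, 1], [[0, 0, -3], 0, 1], [[0, 0, -2], 0, 1], [[0, 0, 0], 0, 1]]}}

```text
clock: 19.0
eef_pos: [537.0, 143.7, 198.1]
eef_rot: [3.141, -0.0, 1.518]
wrist_force: [0.4, 0.6, 0.7]
finger_gap: 0.4
finger_force: 0.0
```

Request:
{"op": "send_rows", "data": {"series": [[[0, 0, -2], 0, 1], [[0, 0, 0], 0, 1]]}}

```text
clock: 19.2
eef_pos: [537.1, 143.8, 196.0]
eef_rot: [3.141, -0.0, 1.518]
wrist_force: [1.6, 0.4, 1.9]
finger_gap: 0.6
finger_force: 0.6
```

Request:
{"op": "send_rows", "data": {"series": [[[0, 0, -2], 0, 1], [[0, 0, -2], 0, 1], [[0, 0, 0], 0, 1]]}}

```text
clock: 19.5
eef_pos: [537.0, 143.8, 191.6]
eef_rot: [3.141, -0.0, 1.518]
wrist_force: [2.3, -0.3, 3.0]
finger_gap: 0.3
finger_force: 1.6
```

Request:
{"op": "send_rows", "data": {"series": [[[0, 0, -1.5], 0, 1], [[0, 0, 0], 0, 1], [[0, 0, 0], 0, 1]]}}

```text
clock: 19.8
eef_pos: [537.1, 143.8, 191.3]
eef_rot: [3.14, -0.0, 1.518]
wrist_force: [-2.9, -1.4, 14.1]
finger_gap: 0.5
finger_force: 7.0
```

Request:
{"op": "send_rows", "data": {"series": [[[0, 0, 5], 0, 1], [[0, 0, 30], 0, 0], [[0, 0, 30], 0, 0], [[0, 10, 20], 0, 0], [[1, 30, 0], 0, 0], [[1, 30, 0], 0, 0], [[2, 23, 0], 0, 0], [[0, 0, 0], 0, 0], [[0, 0, 0], 0, 0]]}}

```text
clock: 20.7
eef_pos: [540.6, 236.6, 274.6]
eef_rot: [-3.14, 0.001, 1.519]
wrist_force: [0.1, -0.0, 0.1]
finger_gap: 46.9
finger_force: 0.0
```

```bash
python3 look.py g 210,150,310,250 270,130,370,250 button_top handle_grip
```

```text
20.7 [540.6 236.6 274.6] [-3.1  0.   1.5] [ 0.1 -0.   0.1] 46.89086271170377
top button_top 0.49 [537.5 144.2  98.5]
side handle_grip 0.61 [541.8 238.8 119. ]
```

View pics/g.png

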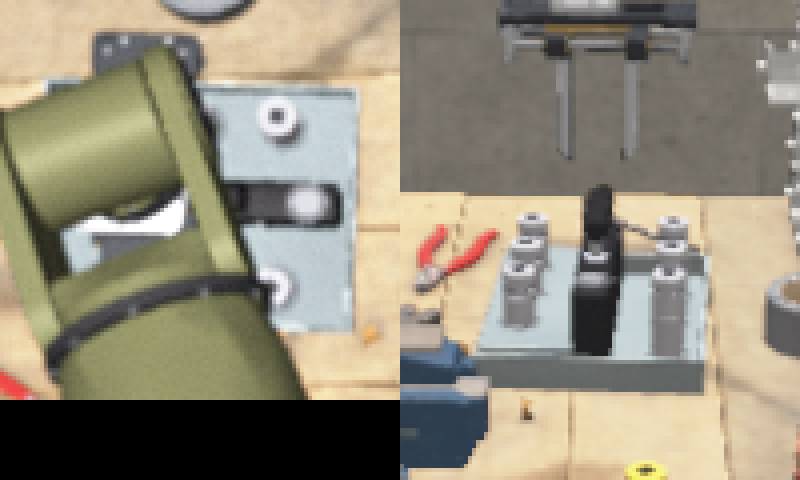

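The handle has popped: the bar in the side crop rose to about (599,208), measured at z≈119. Now I grip it.

Request:
{"op": "send_rows", "data": {"series": [[[1, 1, -30], 0, 0], [[0, 0, -30], 0, 0], [[0, 0, -14], 0, 0], [[0, 0, 0], 0, 0], [[0, 0, 0], 0, 1], [[0, 0, 0], 0, 1], [[0, 0, 0], 0, 1], [[0, 0, 0], 0, 1], [[0, 0, 0], 0, 1], [[0, 0, 0], 0, 1]], "squeeze": 55}}

```text
clock: 22.0
eef_pos: [541.9, 237.9, 201.6]
eef_rot: [3.141, -0.0, 1.518]
wrist_force: [-0.7, 0.7, 3.7]
finger_gap: 23.3
finger_force: 55.0
```

Request:
{"op": "send_rows", "data": {"series": [[[0, 0, 4], 0, 1], [[0, 0, 4], 0, 1], [[0, 0, 4], 0, 1], [[0, 0, 4], 0, 1], [[0, 0, 4], 0, 1], [[0, 0, 4], 0, 1], [[0, 0, 4], 0, 1], [[0, 0, 4], 0, 1], [[0, 0, 4], 0, 1], [[0, 0, 4], 0, 1], [[0, 0, 4], 0, 1], [[0, 0, 4], 0, 1]]}}

```text
clock: 23.2
eef_pos: [541.8, 237.6, 249.7]
eef_rot: [-3.141, 0.0, 1.518]
wrist_force: [-2.0, -1.9, -3.9]
finger_gap: 23.4
finger_force: 55.0
```

Request:
{"op": "send_rows", "data": {"series": [[[0, 0, 2], 0, 1], [[0, 0, 2], 0, 1], [[0, 0, 1], 0, 1], [[0, 0, 0], 0, 1]]}}

```text
clock: 23.6
eef_pos: [541.8, 237.8, 254.8]
eef_rot: [3.141, -0.0, 1.518]
wrist_force: [-6.7, -2.0, 4.1]
finger_gap: 23.7
finger_force: 55.0
```

Request:
{"op": "send_rows", "data": {"series": [[[0, 0, 1], 0, 1], [[0, 0, 1], 0, 1], [[0, 0, 1], 0, 1], [[0, 0, 0], 0, 1], [[0, 0, 0], 0, 1]]}}

```text
clock: 24.1
eef_pos: [541.9, 237.7, 256.6]
eef_rot: [-3.141, 0.0, 1.518]
wrist_force: [0.3, 0.3, -8.5]
finger_gap: 23.2
finger_force: 55.0
```

```bash
python3 look.py i 210,150,310,250 270,130,370,250 button_top handle_grip caddy
```

```text
24.1 [541.9 237.7 256.6] [-3.1  0.   1.5] [ 0.3  0.3 -8.5] 23.231286346916228
top button_top 0.54 [535.5 145.5 103.5]
top handle_grip 0.32 [543.  243.5   2.4]
top caddy 0.84 [542.9 243.6   1.7]
side button_top 0.6 [536.4 141.8  99.6]
side button_top 0.57 [590.3 507.2  -0.9]
side handle_grip 0.64 [543.9 239.  172.6]
side caddy 0.9 [543.5 234.6  -1.2]
```

View pics/i.png

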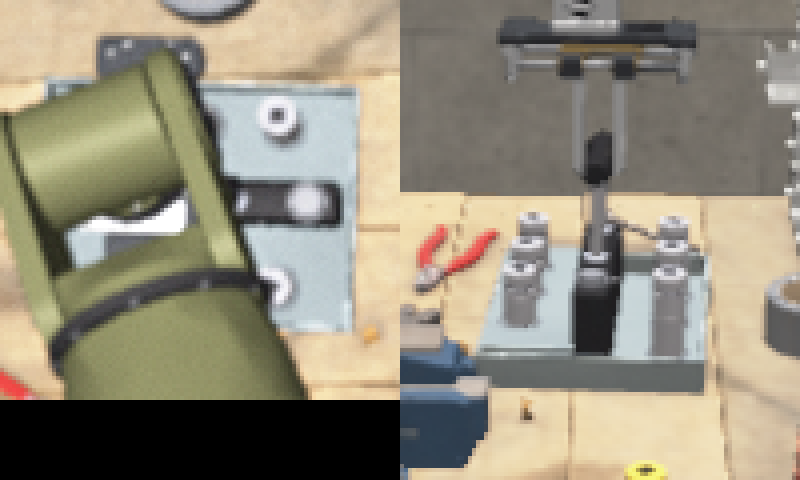

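The side crop shows the handle fully out, with the bar at (599,155) (z≈173–176) and the button back at z≈100. The wrist carries 8.5 N, about the caddy's weight, so the handle is locked. Lifting.

Request:
{"op": "send_rows", "data": {"series": [[[0, 0, 2], 0, 1], [[0, 0, 4], 0, 1], [[0, 0, 6], 0, 1], [[0, 0, 6], 0, 1], [[0, 0, 6], 0, 1], [[0, 0, 6], 0, 1], [[0, 0, 6], 0, 1], [[0, 0, 6], 0, 1], [[0, 0, 4], 0, 1], [[0, 0, 3], 0, 1], [[0, 0, 1], 0, 1], [[0, 0, 0], 0, 1]]}}

```text
clock: 25.7
eef_pos: [541.8, 237.7, 307.1]
eef_rot: [-3.142, 0.0, 1.518]
wrist_force: [-1.0, -0.1, -8.6]
finger_gap: 23.7
finger_force: 55.0
```

Request:
{"op": "send_rows", "data": {"series": [[[0, 0, 0], 0, 1], [[0, 0, 0], 0, 1], [[0, 0, 0], 0, 1], [[0, 0, 0], 0, 1], [[0, 0, 0], 0, 1], [[0, 0, 0], 0, 1]]}}

```text
clock: 26.3
eef_pos: [541.9, 237.7, 307.1]
eef_rot: [3.142, -0.0, 1.518]
wrist_force: [-0.5, -0.4, -8.4]
finger_gap: 23.7
finger_force: 55.0
```

```bash
python3 look.py j 210,150,310,250 270,100,370,250 button_top handle_grip caddy short_post_right tall_post_left
```

```text
26.3 [541.9 237.7 307.1] [ 3.1 -0.   1.5] [-0.5 -0.4 -8.4] 23.66943171623939
top button_top 0.57 [535.7 145.5 153. ]
top button_top 0.34 [ 690.6 -207.5   -0.8]
top caddy 0.75 [542.6 243.9  50.7]
top short_post_right 0.67 [467.4 177.3  89.3]
side button_top 0.48 [535.3 140.4 149.5]
side button_top 0.17 [ 400.6 -263.1   -1.1]
side handle_grip 0.6 [545.5 237.  223.7]
side handle_grip 0.33 [330.6 189.   -0.4]
side caddy 0.68 [543.3 236.4  50. ]
side short_post_right 0.8 [469.6 176.   89.6]
side tall_post_left 0.73 [613.7 302.7  57.5]
```

View pics/j.png

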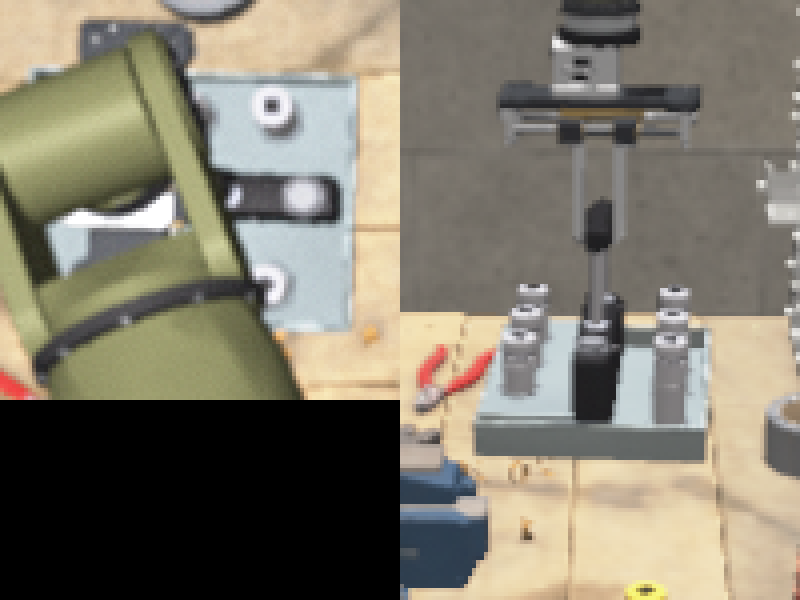

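The caddy hangs level about 50 mm up (front rim at (590,435), button at z≈151, origin at z≈50), with all six sockets seated and everything still. Handing in.

```bash
python3 -c "
from cell import *
print(sign_off())"
```

```text
the job is handed in; nothing more can be done
None
```

I put both sockets fully down on their posts and pulled the handle to its second stop. The loaded caddy is held still and level about 50 mm off the bench, and the job was handed in at 26 s; the lock was judged from the button springing back and the caddy's weight on the wrist.

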